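# Book the plate with the missing hole for rework

## Task

One of the three steel plates in the checking nests has a hole missing. With the fingertips, press the button on that plate's own nest right down and let it spring back up, then press the large button on the control box right down to book the plate for rework, and let that spring back up too. Press lightly, without ramming the buttons against their stops, and leave the other buttons, the plates in their nests and everything else on the bench alone.

Things in the scene. Friction and masses are not known exactly. Their poses are not given: they have to be found in the camera images.
- nest_a: Fixed checking nest, grey base 130 x 72 x 13 mm (x, y, z) with a shallow aluminium frame at its +x end holding a loose plate, and one black push button at its -x end, the end towards the robot. Origin: centre of the underside, on the bench. The button's axis stands 40 mm from it along the nest's own -x. This nest holds plate_a, a good one with four holes.
- nest_b: Fixed checking nest, grey base 130 x 72 x 13 mm (x, y, z) with a shallow aluminium frame at its +x end holding a loose plate, and one black push button at its -x end, the end towards the robot. Origin: centre of the underside, on the bench. The button's axis stands 40 mm from it along the nest's own -x. This nest holds plate_b, a good one with four holes.
- nest_c: Fixed checking nest, grey base 130 x 72 x 13 mm (x, y, z) with a shallow aluminium frame at its +x end holding a loose plate, and one black push button at its -x end, the end towards the robot. Origin: centre of the underside, on the bench. The button's axis stands 40 mm from it along the nest's own -x. This nest holds plate_c, the one with a hole missing.
- plate_a: Loose square steel plate 60 x 60 x 10 mm, 0.25 kg, lying in nest_a, its top 24 mm above the bench, with four 18 mm through holes at (+-16, +-16) mm. Origin: centre of its underside.
- plate_b: Loose square steel plate 60 x 60 x 10 mm, 0.25 kg, lying in nest_b, its top 24 mm above the bench, with four 18 mm through holes at (+-16, +-16) mm. Origin: centre of its underside.
- plate_c: Loose square steel plate 60 x 60 x 10 mm, 0.25 kg, lying in nest_c, its top 24 mm above the bench, with only three 18 mm through holes: the corner at its own (+16, +16) mm is undrilled. Origin: centre of its underside.
- nest_a_button_top (a point): Centre of the top face of the round black push button, diameter 24 mm, on nest_a; moves down with the button. Unpressed it is 37 mm above the bench; it stands 12 mm proud of a steel collar of diameter 40 mm.
- nest_a_button (a joint): Travel of the button on nest_a in m: 0 = up, 0.008 = fully down. Vertical, spring return: 1.5 N starts it moving, 5 N holds it fully down.
- nest_b_button_top (a point): Centre of the top face of the round black push button, diameter 24 mm, on nest_b; moves down with the button. Unpressed it is 37 mm above the bench; it stands 12 mm proud of a steel collar of diameter 40 mm.
- nest_b_button (a joint): Travel of the button on nest_b in m: 0 = up, 0.008 = fully down. Vertical, spring return: 1.5 N starts it moving, 5 N holds it fully down.
- nest_c_button_top (a point): Centre of the top face of the round black push button, diameter 24 mm, on nest_c; moves down with the button. Unpressed it is 37 mm above the bench; it stands 12 mm proud of a steel collar of diameter 40 mm.
- nest_c_button (a joint): Travel of the button on nest_c in m: 0 = up, 0.008 = fully down. Vertical, spring return: 1.5 N starts it moving, 5 N holds it fully down.
- control_box: Fixed grey control box 130 x 90 x 46 mm (x, y, z) with two black push buttons on top: a large one 30 mm along its -x (robot's end) and a small one 42 mm along its +x. Origin: centre of the underside. It stands in the same row as the three nests, in any of the four places.
- big_button_top (a point): Centre of the top face of the round black push button, diameter 40 mm, the large one on the control box; moves down with the button. Unpressed it is 69 mm above the bench; it stands 12 mm proud of a steel collar of diameter 56 mm.
- big_button (a joint): Travel of the large button on the control box in m: 0 = up, 0.008 = fully down. Vertical, spring return: 1.5 N starts it moving, 5 N holds it fully down.
- small_button_top (a point): Centre of the top face of the round black push button, diameter 20 mm, the small one on the control box (to be left alone); moves down with the button. Unpressed it is 69 mm above the bench; it stands 12 mm proud of a steel collar of diameter 36 mm.
- small_button (a joint): Travel of the small button on the control box in m: 0 = up, 0.008 = fully down. Vertical, spring return: 1.5 N starts it moving, 5 N holds it fully down.
- chuck_key: Bystander: loose steel drill-chuck key, 78 mm long, 48 mm over its cross bar, 16 mm high, lying near the robot. Origin: middle, on the bench.
- chuck: Bystander: loose small drill chuck standing upright, diameter 26 mm, 55 mm high, in a gap of the row. Origin: centre of its underside.
- parallel: Bystander: loose steel parallel bar 100 x 12 x 20 mm, in a gap of the row. Origin: centre of its underside.
- punch: Bystander: loose steel centre punch 110 mm long, diameter 12 mm, lying in a gap of the row. Origin: on the bench, 40 mm from its blunt end.
- oil_bottle: Bystander: loose yellow oil bottle, diameter 56 mm, 130 mm high, at the left (+y) end of the row. Origin: centre of its underside.
- brush: Bystander: loose chip brush lying near the robot, under 30 mm high. Origin: underside, about its middle.
- offcut: Bystander: loose aluminium offcut 70 x 45 x 20 mm behind the row. Origin: centre of its underside.

How it is judged (in metres and radians):
On the way, in this order (a step that is already met when the one before it is completed fails the run):
1. the button of the nest with the three-hole plate is pressed down by the fingers (value of joint nest_c_button above 0.006 m and contact force between the fingers and nest_c above 0.5 N), for 0.05 s.
2. that button is let up again (value of joint nest_c_button below 0.002 m), for 0.05 s.
3. the large button of the control box is pressed down by the fingers (value of joint big_button above 0.006 m and contact force between the fingers and control_box above 0.5 N), for 0.05 s.
4. the large button is let up again (value of joint big_button below 0.002 m), for 0.05 s.
At the end, for the whole second after the job is handed in: All five buttons are up (within 2 mm), the three plates lie where they were (within 6 mm), and the loose bystanders are where they were (within 15 mm), the small chuck and the bottle upright (value of joint each of nest_a_button, nest_b_button, nest_c_button, big_button, small_button below 0.002 m and distance of each of plate_a, plate_b, plate_c from where it was at the start of the episode below 0.006 m and distance of each of chuck_key, chuck, parallel, punch, oil_bottle, brush, offcut from where it was at the start of the episode below 0.015 m and angle between each of chuck, oil_bottle's own z axis and vertical below 0.2 rad); the robot touches nothing.
It fails at once if a wrong button is pressed (more than 2 mm) (value of joint any of nest_a_button, nest_b_button, small_button above 0.002 m).
It fails at once if a plate is lifted or shifted in its nest (more than 6 mm) (distance of any of plate_a, plate_b, plate_c from where it was at the start of the episode above 0.006 m).
It fails at once if a bystander is pushed, lifted or carried (more than 15 mm) or tipped (distance of any of chuck_key, chuck, parallel, punch, oil_bottle, brush, offcut from where it was at the start of the episode above 0.015 m or angle between any of chuck, oil_bottle's own z axis and vertical above 0.2 rad).
It fails at once if a nest or the control box is rammed (more than 40 N) (contact force between the fingers and nest_a above 40 N or contact force between the fingers and nest_b above 40 N or contact force between the fingers and nest_c above 40 N or contact force between the fingers and control_box above 40 N).
It also fails if it takes over 45 s, if anything falls off the work surface, if the arm or the gripper's body presses on something with over 40 N, if the wrist force passes 120 N, or if a joint passes its speed limit or range.

## Robot

A 7-joint arm with a two-finger parallel gripper is mounted at the origin on the work surface. World frame = base frame: x ahead of the robot, y to its left, z up, the work surface at z = 0. Lengths are in m, angles in degrees, forces in N, time in s.
With the tool pointing down it reaches from about 0.425 to 0.875 m from the base axis. Payload 4.7 kg.
Tool frame: the origin (TCP) lies midway between the tips of the shut fingers; the grasp point (between the pads) lies 19 mm behind it; z points along the fingers, y is the direction in which the jaws open and shut (so a half turn about z gives the same grasp; the last joint's range is limited). The gripper opens to 85 mm and grips with 20 to 120 N. Pads are 22 mm wide; open, the fingers measure 114 mm over their backs; the gripper's body (76 mm by 85 mm) begins 54 mm behind the grasp point. The pads swing forward as they close: fully open they stand 13 mm farther back than shut.
Start: joints at [-76.198, 18.392, -4.016, 83.108, 1.295, 78.541, -3.26], TCP at [0.146, 0.633, 0.208] pointing down, gripper open.
Joint ranges: [-163.93, 163.93], [-17.29, 119.83], [-79.2, 71.16], [3.27, 140.29], [-89.18, 269.18], [5.43, 117.66], [-154.24, 154.24]. Speed limits (degrees/s): [147.25, 147.25, 180, 180, 180, 180, 180].

## Interface

Orientations are given as a 3x3 rotation matrix whose columns are the frame's x, y, z axes.
In Python, from plant import robot gives the robot as it stands. The module is installed in compiled form; this text tells all that it offers.
- The arm moves only by the tool jog_arm, never from a script. Its argument "deltas" is a list of rows, each a list of 3 entries, a list of its own where there are three numbers: the gripper command: -1 is shut, 1 is fully open, values between are in proportion, then the shift along the tool's x, y, z in m, then the turn, a rotation vector about the tool's x, y, z in degrees. In form: [[gripper, [dx, dy, dz], [wx, wy, wz]], ...]. A call has exactly 10 rows; each row is the pose to reach, as a shift and turn from the pose commanded when the call began, along the tool's axes at that moment; what a row does not reach only later rows make up. A row lasts 1/12 s, in which the tool goes at most 41.7 mm and 7.16 degrees, less where a joint would pass 70% of its speed; a pose out of reach is approached as far as the arm can. A call with a gripper value outside its range is refused whole. The fingers move at their own pace and stop on an object; "newtons" is the grip in N (left out, the last holds). Time passes only in rows, so rows that repeat a pose let the fingers close, or fill a call up. It gives the time, the measured TCP pose, the force and the opening at its end, in the units of the state.
- robot.read_state(): the state, without advancing time (a new reading comes with each control period).
- robot.get_image(name): name is "side" or "top"; returns the picture (420x560x3 uint8, blue, green, red); there is no depth.
- robot.camera_model(name): a dict with "camera_matrix" (3x3 intrinsics, pixels), "k1" (the pictures are not rectified: a ray, as slopes to the right and down, at radius r is drawn at 1 + k1 r^2 times it, then the intrinsics apply), "world_from_camera" (4x4, takes a point from camera to world coordinates). Camera axes: x right, y down, z forward; pixel columns grow to the right and rows downward; lengths in m; the calibration is good to about 2 mm. A picture is of the moment at which its call begins. camera_model takes no time and is no camera call.
- robot.finish_job(): hands the job in, once; it reports no verdict.
The state is a dict: "t": time; "joint_positions": joint angles; "qd": joint speeds; "effort": joint torques, N m; "tool_pos": TCP position; "tool_rot": TCP orientation; "ft_force": force on the tool from outside, world axes, zero at the start; "torque": the same for the moment, N m; "width": opening from 0.0 (shut) to 1.0 (fully open).
Only numpy, scipy, OpenCV 4.12 (cv2) and the standard library are available. Lean on these libraries where they do the work, as an engineer would, in place of code of your own. Each camera call takes 0.05 s, during which the arm holds its last target. There are 200 camera calls.

## Working session

There is one attempt and no reset: what is moved stays moved. The work goes in short steps, Python scripts to look and compute and a tool call to move; the robot and the scene stay as the last step left them, time stands still between calls to the robot, and variables do not carry over. Pictures are saved under pics/ and viewed, on a budget of 10 in all, crops included, one or two more only if the job needs it, and the job is handed in when it is done.

Besides the shell and the picture viewer there is one more tool, called after "Request:" as a command line: name --argument value ..., lists and objects as JSON in quotes. jog_arm: Moves the arm, as the interface text tells. Its arguments: {"type":"object","properties":{"deltas":{"type":"array","items":{"type":"array"}},"newtons":{"type":"number"}},"required":["deltas"]}

```bash
mkdir -p pics; cat > h.py <<'E'
import numpy as np, cv2
from plant import robot
def ray(name,uv,z):
    m=robot.camera_model(name);K=np.array(m["camera_matrix"]);T=np.array(m["world_from_camera"])
    d=cv2.undistortPoints(np.array([[uv]],float),K,np.array([m["k1"],0,0,0,0.]))[0,0]
    r=T[:3,:3]@[d[0],d[1],1];o=T[:3,3];return o+r*(z-o[2])/r[2]
E
python3 - <<'E'
from h import *
for n in("top","side"):
    im=robot.get_image(n);cv2.imwrite(f"pics/{n}0.png",im)
    m=robot.camera_model(n);print(n,np.round(m["world_from_camera"],3),m["k1"],np.round(m["camera_matrix"],1))
s=robot.read_state();print(s["t"],np.round(s["tool_pos"],4),np.round(s["tool_rot"],3),s["width"],s["ft_force"])
E
```

```text
top [[ 0.017 -0.995  0.103  0.436]
 [-1.    -0.016  0.009  0.055]
 [-0.007 -0.103 -0.995  1.148]
 [ 0.     0.     0.     1.   ]] -0.020590480027285866 [[471.3   0.  285.2]
 [  0.  471.3 210.5]
 [  0.    0.    1. ]]
side [[ 0.998 -0.037  0.057  0.522]
 [-0.067 -0.667  0.742 -0.668]
 [ 0.01  -0.744 -0.668  0.726]
 [ 0.     0.     0.     1.   ]] 0.035420868564015655 [[453.3   0.  277.5]
 [  0.  453.3 199.6]
 [  0.    0.    1. ]]
0.1 [0.1461 0.6328 0.2065] [[-0.974  0.225 -0.   ]
 [ 0.225  0.974 -0.002]
 [-0.    -0.002 -1.   ]] 0.9987012104658817 [-0.02609038 -0.28863887 -0.09992946]
```

View pics/top0.png

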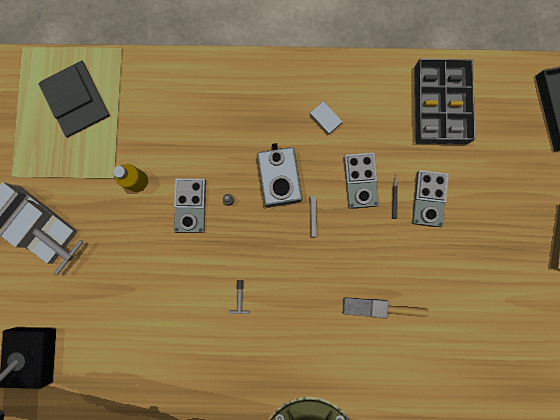

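View pics/side0.png

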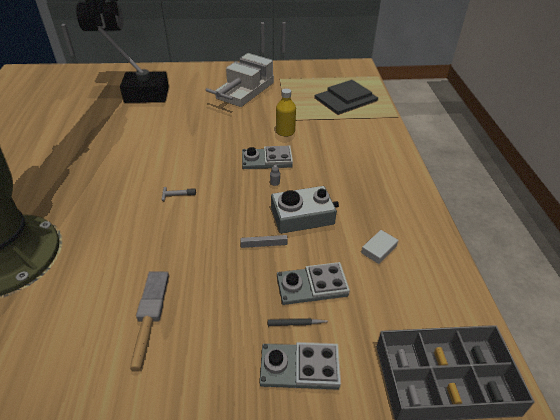

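```bash
python3 - <<'E'
from h import *
im=cv2.imread("pics/top0.png");sd=cv2.imread("pics/side0.png")
c=lambda i,x,y,w,h:cv2.resize(i[y:y+h,x:x+w],(390,290),interpolation=cv2.INTER_CUBIC)
a=np.vstack([np.hstack([c(im,165,170,67,50),c(im,335,145,67,50)]),np.hstack([c(im,400,163,67,50),c(sd,235,135,67,50)])])
cv2.imwrite("pics/crop.png",a)
g=cv2.cvtColor(im,cv2.COLOR_BGR2GRAY);gs=cv2.cvtColor(sd,cv2.COLOR_BGR2GRAY)
def blobs(g,n,boxes):
    for (u,v,z) in boxes:
        r=16;p=g[v-r:v+r,u-r:u+r]
        k,l,st,ce=cv2.connectedComponentsWithStats((p<45).astype(np.uint8))
        i=min(range(1,k),key=lambda i:np.hypot(*(ce[i]-r))-0.05*st[i,4])
        uv=ce[i]+[u-r,v-r];print(n,np.round(uv,1),st[i],np.round(ray(n,uv,z),4))
blobs(g,"top",[(188,221,.037),(363,196,.037),(431,214,.037),(282,187,.069),(276,157,.069)])
blobs(gs,"side",[(251,153,.033),(292,281,.033),(276,359,.033),(291,201,.065)])
for n,uv,z in[("top",(228,200),.055),("top",(123,172),.13),("side",(286,95),.13)]:print(n,uv,np.round(ray(n,uv,z),3))
E
```

```text
top [187.1 221.2] [11 12  9 10 73] [0.522  0.2966 0.037 ]
top [363.6 195.4] [12 11 10 10 77] [ 0.5906 -0.1213  0.037 ]
top [430.6 213.9] [11 11 10 10 79] [ 0.549  -0.2799  0.037 ]
top [280.6 186.7] [  7   7  16  18 218] [0.6034 0.0758 0.069 ]
top [276.  156.7] [13 12  7  9 54] [0.6739 0.0878 0.069 ]
side [250.9 151.4] [12 11  9  8 62] [0.5245 0.2928 0.033 ]
side [291.9 278.8] [ 10   8  13  12 120] [ 0.5931 -0.1258  0.033 ]
side [275.4 357.5] [  9   7  14  16 179] [ 0.5514 -0.2852  0.033 ]
side [290.2 197.8] [  7   6  18  15 218] [0.6063 0.071  0.065 ]
top (228, 200) [0.572 0.199 0.055]
top (123, 172) [0.621 0.422 0.13 ]
side (286, 95) [0.623 0.406 0.13 ]
```

View pics/crop.png

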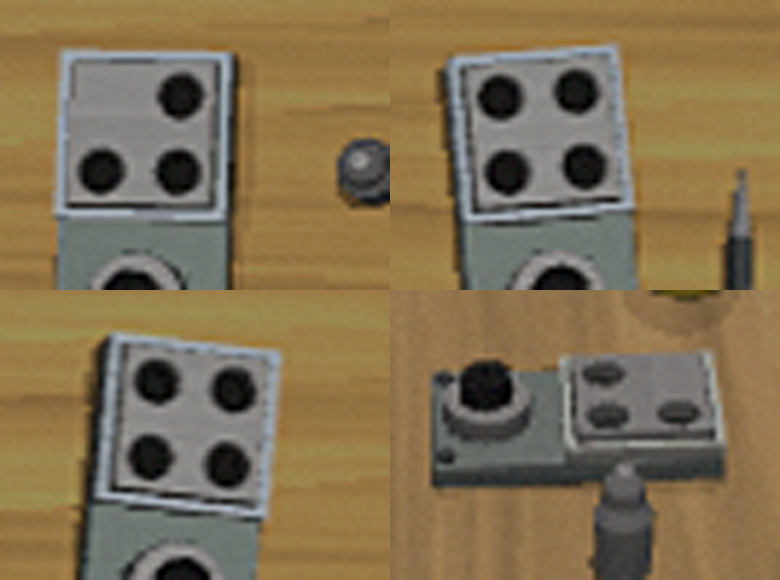

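Request:
jog_arm --deltas '[[-1,[-0.02,-0.011,0],[0,0,0]],[-1,[-0.05,-0.028,0],[0,0,0]],[-1,[-0.083,-0.046,0],[0,0,0]],[-1,[-0.117,-0.064,0],[0,0,0]],[-1,[-0.15,-0.082,0],[0,0,0]],[-1,[-0.183,-0.1,0],[0,0,0]],[-1,[-0.215,-0.118,0],[0,0,0]],[-1,[-0.248,-0.136,0],[0,0,0]],[-1,[-0.28,-0.154,0],[0,0,0]],[-1,[-0.3,-0.165,0],[0,0,0]]]'

```text
t: 0.93
tool_pos: [0.4048, 0.401, 0.2073]
tool_rot: [[-0.973, 0.23, 0.001], [0.23, 0.973, -0.002], [-0.001, -0.002, -1.0]]
ft_force: [0.2, -0.3, 0.2]
width: 0.001
```

Request:
jog_arm --deltas '[[-1,[-0.02,-0.011,0],[0,0,0]],[-1,[-0.045,-0.025,0.005],[0,0,0]],[-1,[-0.07,-0.039,0.015],[0,0,0]],[-1,[-0.095,-0.053,0.03],[0,0,0]],[-1,[-0.12,-0.066,0.05],[0,0,0]],[-1,[-0.135,-0.075,0.07],[0,0,0]],[-1,[-0.143,-0.079,0.085],[0,0,0]],[-1,[-0.143,-0.079,0.095],[0,0,0]],[-1,[-0.143,-0.079,0.1],[0,0,0]],[-1,[-0.143,-0.079,0.1],[0,0,0]]]'

```text
t: 1.77
tool_pos: [0.5213, 0.2968, 0.1062]
tool_rot: [[-0.975, 0.223, -0.003], [0.223, 0.975, -0.001], [0.002, -0.001, -1.0]]
ft_force: [0.5, 0.2, 0.1]
width: -0.0
```

```bash
python3 - <<'E'
from h import *
s=robot.read_state();R=np.array(s["tool_rot"]);p=np.array(s["tool_pos"]);print(s["t"],np.round(p,4),np.round(R,3),s["width"],s["ft_force"])
print(R.T@(np.array([.523,.295,.037])-p))
a=np.vstack([cv2.resize(robot.get_image("side")[100:200,200:340],(560,400))]);cv2.imwrite("pics/s1.png",a)
E
```

```text
1.7667 [0.5213 0.2968 0.1062] [[-0.975  0.223 -0.003]
 [ 0.223  0.975 -0.001]
 [ 0.002 -0.001 -1.   ]] -0.0003782013063878554 [0.4970708  0.22377706 0.11229586]
[-0.0021968  -0.00125267  0.06919285]
```

View pics/s1.png

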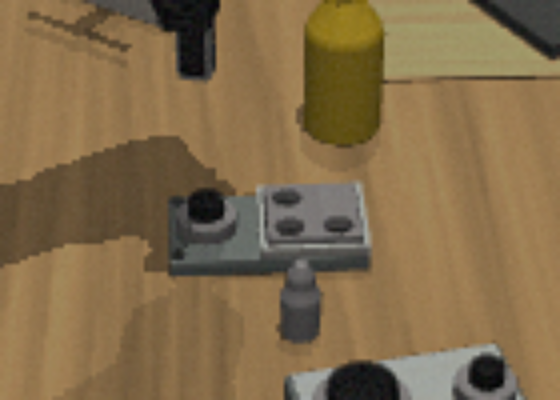

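Request:
jog_arm --deltas '[[-1,[-0.001,-0.001,0.01],[0,0,0]],[-1,[-0.002,-0.001,0.025],[0,0,0]],[-1,[-0.002,-0.001,0.04],[0,0,0]],[-1,[-0.002,-0.001,0.053],[0,0,0]],[-1,[-0.002,-0.001,0.061],[0,0,0]],[-1,[-0.002,-0.001,0.066],[0,0,0]],[-1,[-0.002,-0.001,0.069],[0,0,0]],[-1,[-0.002,-0.001,0.071],[0,0,0]],[-1,[-0.002,-0.001,0.073],[0,0,0]],[-1,[-0.002,-0.001,0.073],[0,0,0]]]'

```text
t: 2.65
tool_pos: [0.5249, 0.2947, 0.0347]
tool_rot: [[-0.974, 0.225, 0.0], [0.225, 0.974, 0.0], [-0.0, 0.0, -1.0]]
ft_force: [0.0, 0.1, -0.4]
width: 0.0
```

Request:
jog_arm --deltas '[[-1,[0,0,0.001],[0,0,0]],[-1,[0,0,0.001],[0,0,0]],[-1,[0,0,0.001],[0,0,0]],[-1,[0,0,0.002],[0,0,0]],[-1,[0,0,0.002],[0,0,0]],[-1,[0,0,0.002],[0,0,0]],[-1,[0,0,0.002],[0,0,0]],[-1,[0,0,0.002],[0,0,0]],[-1,[0,0,0.002],[0,0,0]],[-1,[0,0,0.002],[0,0,0]]]'

```text
t: 3.48
tool_pos: [0.5247, 0.2946, 0.0326]
tool_rot: [[-0.974, 0.225, 0.0], [0.225, 0.974, 0.0], [-0.0, 0.0, -1.0]]
ft_force: [-0.4, 0.1, -0.0]
width: -0.004
```

```bash
python3 - <<'E'
from h import *
a=[cv2.resize(robot.get_image("side")[110:180,210:310],(560,392),interpolation=cv2.INTER_CUBIC)]
cv2.imwrite("pics/s2.png",a[0])
s=robot.read_state();print(s["tool_pos"],s["ft_force"])
E
```

```text
[0.52471641 0.29461987 0.0325676 ] [-0.17561276 -0.71618782  0.2481494 ]
```

View pics/s2.png

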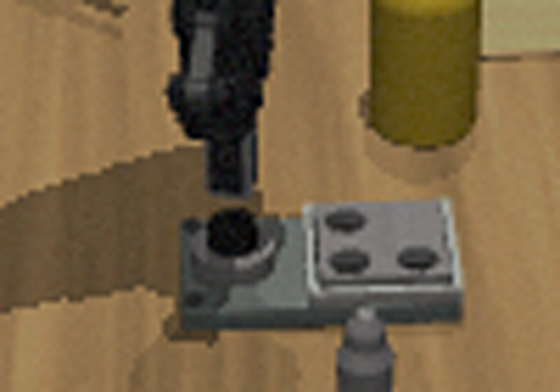

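```bash
python3 - <<'E'
from h import *
s=robot.read_state();p=np.array(s["tool_pos"])
out=[]
for n in("top","side"):
    m=robot.camera_model(n);T=np.linalg.inv(np.array(m["world_from_camera"]))
    q=cv2.projectPoints(np.array([p,[.5235,.295,.037]]),cv2.Rodrigues(T[:3,:3])[0],T[:3,3],np.array(m["camera_matrix"]),np.array([m["k1"],0,0,0,0.]))[0][:,0]
    print(n,q)
    u,v=q[0].astype(int);im=robot.get_image(n)[v-35:v+35,u-35:u+35];im=cv2.resize(im,(400,400),interpolation=cv2.INTER_CUBIC)
    for k,c in zip(q,((0,0,255),(0,255,0))):
        cv2.circle(im,tuple(int(t) for t in (k-[u-35,v-35]+.5)*400/70),3,c,-1)
    out.append(im)
cv2.imwrite("pics/s3.png",np.hstack(out))
E
```

```text
top [[188.36442813 220.26693687]
 [187.79004924 220.62059146]]
side [[250.97642349 151.09965992]
 [250.45222986 149.63150458]]
```

View pics/s3.png

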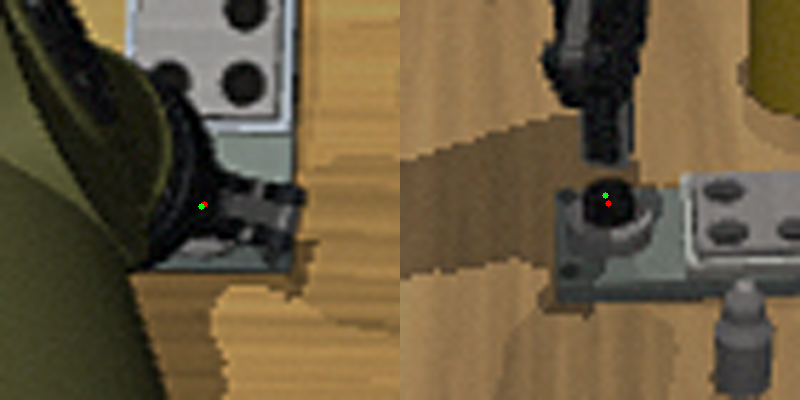

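```bash
python3 - <<'E'
from h import *
def pr(n,P):
    m=robot.camera_model(n);T=np.linalg.inv(np.array(m["world_from_camera"]))
    return cv2.projectPoints(np.array(P,float),cv2.Rodrigues(T[:3,:3])[0],T[:3,3],np.array(m["camera_matrix"]),np.array([m["k1"],0,0,0,0.]))[0][:,0]
print(pr("side",[[.5213,.2968,.1062],[.5213,.2818,.1062]]),"seen tip s1 ~(249,119.5)")
print(pr("side",[[.5247,.2946,.0326],[.5247,.2796,.0326],[.5247,.2796,.0526],[.5247,.2996,.0326]]),"seen tip s3 ~(251,144.6)")
im=robot.get_image("top")
cv2.imwrite("pics/t4.png",cv2.resize(im[130:290,60:290],(800,556),interpolation=cv2.INTER_CUBIC))
E
```

```text
[[248.70572594 126.48923157]
 [248.82905815 129.82734272]] seen tip s1 ~(249,119.5)
[[250.96990872 151.09417595]
 [251.10878914 154.52529046]
 [250.87805638 148.14576289]
 [250.92416965 149.96470638]] seen tip s3 ~(251,144.6)
```

View pics/t4.png

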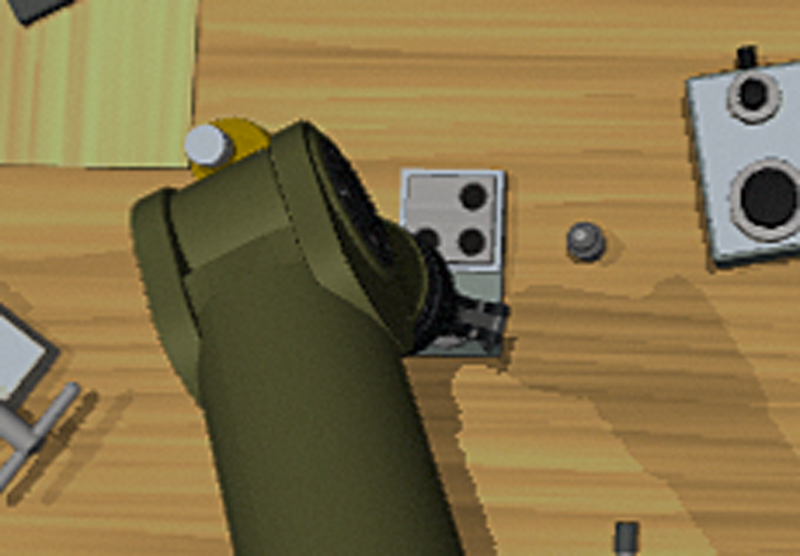

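Request:
jog_arm --deltas '[[-1,[0,0,0.001],[0,0,0]],[-1,[0,0,0.002],[0,0,0]],[-1,[0,0,0.003],[0,0,0]],[-1,[0,0,0.004],[0,0,0]],[-1,[0,0,0.005],[0,0,0]],[-1,[0,0,0.006],[0,0,0]],[-1,[0,0,0.006],[0,0,0]],[-1,[0,0,0.006],[0,0,0]],[-1,[0,0,0.006],[0,0,0]],[-1,[0,0,0.006],[0,0,0]]]'

```text
t: 4.52
tool_pos: [0.5248, 0.2947, 0.0266]
tool_rot: [[-0.974, 0.225, 0.0], [0.225, 0.974, 0.0], [-0.0, 0.0, -1.0]]
ft_force: [0.5, 0.4, -0.2]
width: -0.001
```

Request:
jog_arm --deltas '[[-1,[0,0,0.001],[0,0,0]],[-1,[0,0,0.002],[0,0,0]],[-1,[0,0,0.003],[0,0,0]],[-1,[0,0,0.003],[0,0,0]],[-1,[0,0,0.004],[0,0,0]],[-1,[0,0,0.004],[0,0,0]],[-1,[0,0,0.004],[0,0,0]],[-1,[0,0,0.004],[0,0,0]],[-1,[0,0,0.004],[0,0,0]],[-1,[0,0,0.004],[0,0,0]]]'

```text
t: 5.35
tool_pos: [0.5247, 0.2946, 0.0226]
tool_rot: [[-0.974, 0.225, 0.0], [0.225, 0.974, 0.0], [-0.0, 0.0, -1.0]]
ft_force: [-0.1, -0.6, -0.6]
width: -0.003
```

```bash
python3 - <<'E'
from h import *
im=robot.get_image("side");cv2.imwrite("pics/s5.png",cv2.resize(im[90:180,190:320],(780,540),interpolation=cv2.INTER_CUBIC))
E
```

```text
(no output)
```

View pics/s5.png

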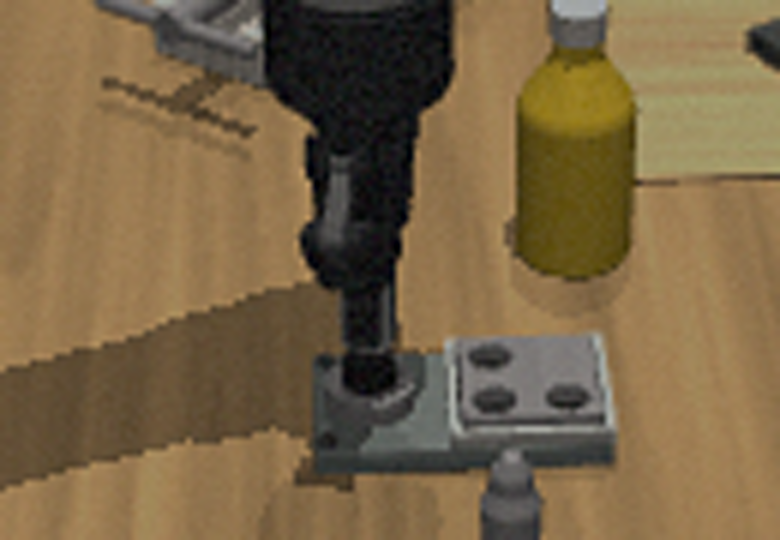

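Request:
jog_arm --deltas '[[-1,[0,0,0.001],[0,0,0]],[-1,[0,0,0.002],[0,0,0]],[-1,[0,0,0.003],[0,0,0]],[-1,[0,0,0.003],[0,0,0]],[-1,[0,0,0.004],[0,0,0]],[-1,[0,0,0.004],[0,0,0]],[-1,[0,0,0.004],[0,0,0]],[-1,[0,0,0.004],[0,0,0]],[-1,[0,0,0.004],[0,0,0]],[-1,[0,0,0.004],[0,0,0]]]'

```text
t: 6.23
tool_pos: [0.5248, 0.2946, 0.0186]
tool_rot: [[-0.974, 0.225, 0.0], [0.225, 0.974, 0.0], [-0.0, 0.0, -1.0]]
ft_force: [-0.0, -0.0, -0.7]
width: -0.0
```

Request:
jog_arm --deltas '[[-1,[0,0,0.001],[0,0,0]],[-1,[0,0,0.002],[0,0,0]],[-1,[0,0,0.003],[0,0,0]],[-1,[0,0,0.003],[0,0,0]],[-1,[0,0,0.004],[0,0,0]],[-1,[0,0,0.004],[0,0,0]],[-1,[0,0,0.004],[0,0,0]],[-1,[0,0,0.004],[0,0,0]],[-1,[0,0,0.004],[0,0,0]],[-1,[0,0,0.004],[0,0,0]]]'

```text
t: 7.07
tool_pos: [0.5248, 0.2946, 0.0146]
tool_rot: [[-0.974, 0.225, 0.0], [0.225, 0.974, 0.0], [-0.0, 0.0, -1.0]]
ft_force: [-0.1, 0.2, -0.7]
width: -0.003
```

Request:
jog_arm --deltas '[[-1,[0,0,0.001],[0,0,0]],[-1,[0,0,0.001],[0,0,0]],[-1,[0,0,0.002],[0,0,0]],[-1,[0,0,0.002],[0,0,0]],[-1,[0,0,0.003],[0,0,0]],[-1,[0,0,0.003],[0,0,0]],[-1,[0,0,0.003],[0,0,0]],[-1,[0,0,0.003],[0,0,0]],[-1,[0,0,0.003],[0,0,0]],[-1,[0,0,0.003],[0,0,0]]]'

```text
t: 7.9
tool_pos: [0.5247, 0.2946, 0.0116]
tool_rot: [[-0.974, 0.225, 0.0], [0.225, 0.974, 0.0], [-0.0, 0.0, -1.0]]
ft_force: [-1.5, -0.6, 2.5]
width: 0.005
```

```bash
python3 - <<'E'
from h import *
im=robot.get_image("side");cv2.imwrite("pics/s6.png",cv2.resize(im[110:180,210:310],(800,560),interpolation=cv2.INTER_CUBIC))
E
```

```text
(no output)
```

View pics/s6.png

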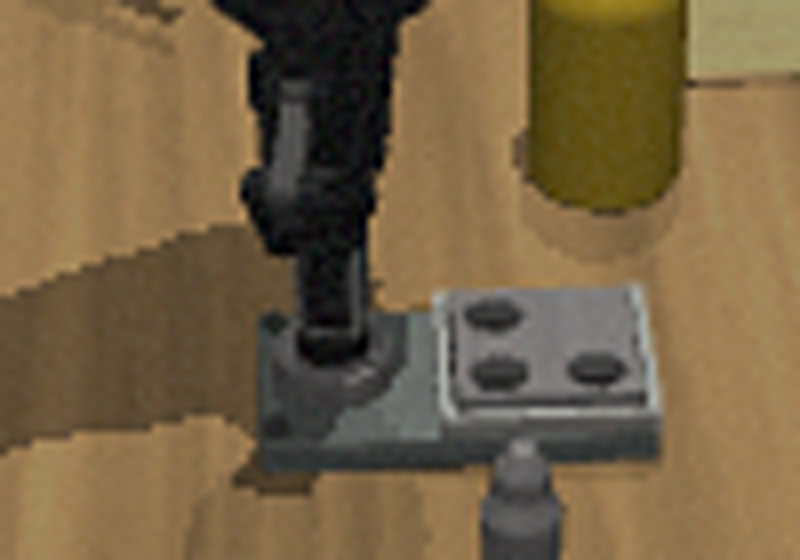

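Request:
jog_arm --deltas '[[-1,[0,0,0.001],[0,0,0]],[-1,[0,0,0.001],[0,0,0]],[-1,[0,0,0.002],[0,0,0]],[-1,[0,0,0.002],[0,0,0]],[-1,[0,0,0.003],[0,0,0]],[-1,[0,0,0.003],[0,0,0]],[-1,[0,0,0.0035],[0,0,0]],[-1,[0,0,0.0035],[0,0,0]],[-1,[0,0,0.0035],[0,0,0]],[-1,[0,0,0.0035],[0,0,0]]]'

```text
t: 8.78
tool_pos: [0.5248, 0.2946, 0.0081]
tool_rot: [[-0.974, 0.225, 0.0], [0.225, 0.974, 0.0], [-0.0, 0.0, -1.0]]
ft_force: [-0.9, -0.4, 3.9]
width: -0.005
```

Request:
jog_arm --deltas '[[-1,[0,0,0.0005],[0,0,0]],[-1,[0,0,0.0005],[0,0,0]],[-1,[0,0,0.001],[0,0,0]],[-1,[0,0,0.001],[0,0,0]],[-1,[0,0,0.0015],[0,0,0]],[-1,[0,0,0.0015],[0,0,0]],[-1,[0,0,0.0015],[0,0,0]],[-1,[0,0,0.0015],[0,0,0]],[-1,[0,0,0.0015],[0,0,0]],[-1,[0,0,0.0015],[0,0,0]]]'

```text
t: 9.62
tool_pos: [0.5248, 0.2946, 0.0066]
tool_rot: [[-0.974, 0.225, 0.0], [0.225, 0.974, 0.0], [-0.0, 0.0, -1.0]]
ft_force: [-1.7, -1.0, 4.5]
width: 0.001
```

Request:
jog_arm --deltas '[[-1,[0,0,0.0003],[0,0,0]],[-1,[0,0,0.0003],[0,0,0]],[-1,[0,0,0.0005],[0,0,0]],[-1,[0,0,0.0005],[0,0,0]],[-1,[0,0,0.0007],[0,0,0]],[-1,[0,0,0.0007],[0,0,0]],[-1,[0,0,0.0007],[0,0,0]],[-1,[0,0,0.0007],[0,0,0]],[-1,[0,0,0.0007],[0,0,0]],[-1,[0,0,0.0007],[0,0,0]]]'

```text
t: 10.45
tool_pos: [0.5248, 0.2946, 0.0059]
tool_rot: [[-0.974, 0.225, 0.0], [0.225, 0.974, 0.0], [-0.0, 0.0, -1.0]]
ft_force: [-0.4, -1.1, 3.6]
width: -0.002
```

Request:
jog_arm --deltas '[[-1,[0,0,0.0003],[0,0,0]],[-1,[0,0,0.0003],[0,0,0]],[-1,[0,0,0.0005],[0,0,0]],[-1,[0,0,0.0005],[0,0,0]],[-1,[0,0,0.0007],[0,0,0]],[-1,[0,0,0.0007],[0,0,0]],[-1,[0,0,0.0007],[0,0,0]],[-1,[0,0,0.0007],[0,0,0]],[-1,[0,0,0.0007],[0,0,0]],[-1,[0,0,0.0007],[0,0,0]]]'

```text
t: 11.28
tool_pos: [0.5248, 0.2946, 0.0053]
tool_rot: [[-0.974, 0.225, 0.0], [0.225, 0.974, 0.0], [-0.0, 0.0, -1.0]]
ft_force: [-1.0, -0.2, 5.7]
width: 0.001
```

Request:
jog_arm --deltas '[[-1,[0,0,0.0003],[0,0,0]],[-1,[0,0,0.0003],[0,0,0]],[-1,[0,0,0.0005],[0,0,0]],[-1,[0,0,0.0005],[0,0,0]],[-1,[0,0,0.0005],[0,0,0]],[-1,[0,0,0.0005],[0,0,0]],[-1,[0,0,0.0005],[0,0,0]],[-1,[0,0,0.0005],[0,0,0]],[-1,[0,0,0.0005],[0,0,0]],[-1,[0,0,0.0005],[0,0,0]]]'

```text
t: 12.12
tool_pos: [0.5248, 0.2946, 0.0053]
tool_rot: [[-0.974, 0.225, 0.0], [0.225, 0.974, 0.0], [-0.0, 0.0, -1.0]]
ft_force: [-1.7, -1.4, 8.1]
width: -0.001
```

Request:
jog_arm --deltas '[[-1,[0,0,-0.003],[0,0,0]],[-1,[0,0,-0.008],[0,0,0]],[-1,[0,0,-0.018],[0,0,0]],[-1,[0,0,-0.033],[0,0,0]],[-1,[0,0,-0.05],[0,0,0]],[-1,[0,0,-0.068],[0,0,0]],[-1,[0,0,-0.082],[0,0,0]],[-1,[0,0,-0.092],[0,0,0]],[-1,[0,0,-0.096],[0,0,0]],[-1,[0,0,-0.096],[0,0,0]]]'

```text
t: 12.95
tool_pos: [0.5252, 0.2949, 0.1016]
tool_rot: [[-0.974, 0.225, 0.001], [0.225, 0.974, 0.001], [-0.001, 0.001, -1.0]]
ft_force: [0.4, 0.0, -0.0]
width: -0.0
```

Request:
jog_arm --deltas '[[-1,[-0.006,-0.01,0],[0,0,0]],[-1,[-0.02,-0.03,0],[0,0,0]],[-1,[-0.037,-0.056,0],[0,0,0]],[-1,[-0.055,-0.084,0],[0,0,0]],[-1,[-0.074,-0.113,0],[0,0,0]],[-1,[-0.092,-0.142,0],[0,0,0]],[-1,[-0.11,-0.169,0],[0,0,0]],[-1,[-0.122,-0.188,0],[0,0,0]],[-1,[-0.128,-0.197,0],[0,0,0]],[-1,[-0.128,-0.197,0],[0,0,0]]]'

```text
t: 13.78
tool_pos: [0.6052, 0.0692, 0.0997]
tool_rot: [[-0.973, 0.231, -0.001], [0.231, 0.973, -0.002], [0.001, -0.002, -1.0]]
ft_force: [-0.4, 0.2, -0.1]
width: -0.001
```

```bash
python3 - <<'E'
from h import *
s=robot.read_state();R=np.array(s["tool_rot"]);p=np.array(s["tool_pos"])
print(s["t"],p,R.T@(np.array([.6045,.0735,.0453])-p),s["ft_force"])
im=robot.get_image("side");cv2.imwrite("pics/s7.png",cv2.resize(im[120:250,220:380],(800,560),interpolation=cv2.INTER_CUBIC))
E
```

```text
13.7833 [0.60518782 0.06922812 0.09965995] [0.00161808 0.00412989 0.05435119] [-0.37854456  0.18110564 -0.08505081]
```

View pics/s7.png

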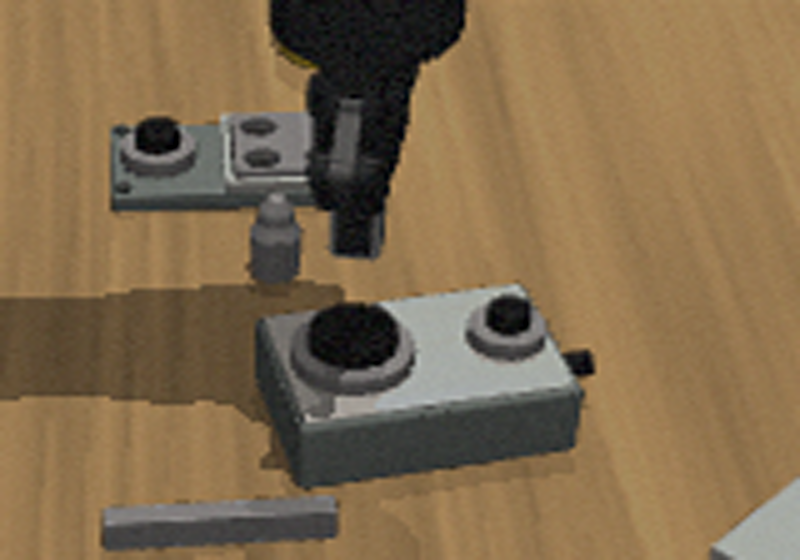

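Request:
jog_arm --deltas '[[-1,[0,0,0.005],[0,0,0]],[-1,[0,0,0.015],[0,0,0]],[-1,[0,0,0.027],[0,0,0]],[-1,[0,0,0.038],[0,0,0]],[-1,[0,0,0.046],[0,0,0]],[-1,[0,0,0.051],[0,0,0]],[-1,[0,0,0.054],[0,0,0]],[-1,[0,0,0.056],[0,0,0]],[-1,[0,0,0.058],[0,0,0]],[-1,[0,0,0.058],[0,0,0]]]'

```text
t: 14.67
tool_pos: [0.6051, 0.0739, 0.0428]
tool_rot: [[-0.974, 0.225, -0.0], [0.225, 0.974, 0.0], [0.0, 0.0, -1.0]]
ft_force: [-2.6, 1.3, 1.9]
width: 0.003
```

Request:
jog_arm --deltas '[[-1,[0,0,0.0005],[0,0,0]],[-1,[0,0,0.001],[0,0,0]],[-1,[0,0,0.001],[0,0,0]],[-1,[0,0,0.0015],[0,0,0]],[-1,[0,0,0.002],[0,0,0]],[-1,[0,0,0.002],[0,0,0]],[-1,[0,0,0.002],[0,0,0]],[-1,[0,0,0.002],[0,0,0]],[-1,[0,0,0.002],[0,0,0]],[-1,[0,0,0.002],[0,0,0]]]'

```text
t: 15.5
tool_pos: [0.6053, 0.0739, 0.0407]
tool_rot: [[-0.974, 0.225, 0.0], [0.225, 0.974, 0.0], [-0.0, 0.0, -1.0]]
ft_force: [-1.0, 0.9, 2.8]
width: 0.007
```

As predicted; about 3.4 mm of travel left.

Request:
jog_arm --deltas '[[-1,[0,0,0.0005],[0,0,0]],[-1,[0,0,0.001],[0,0,0]],[-1,[0,0,0.0015],[0,0,0]],[-1,[0,0,0.002],[0,0,0]],[-1,[0,0,0.0025],[0,0,0]],[-1,[0,0,0.003],[0,0,0]],[-1,[0,0,0.003],[0,0,0]],[-1,[0,0,0.003],[0,0,0]],[-1,[0,0,0.003],[0,0,0]],[-1,[0,0,0.003],[0,0,0]]]'

```text
t: 16.33
tool_pos: [0.6053, 0.0739, 0.0378]
tool_rot: [[-0.974, 0.225, 0.0], [0.225, 0.974, 0.0], [-0.0, 0.0, -1.0]]
ft_force: [-0.7, 0.6, 4.3]
width: -0.005
```

Request:
jog_arm --deltas '[[-1,[0,0,0.0003],[0,0,0]],[-1,[0,0,0.0003],[0,0,0]],[-1,[0,0,0.0005],[0,0,0]],[-1,[0,0,0.0005],[0,0,0]],[-1,[0,0,0.0007],[0,0,0]],[-1,[0,0,0.0007],[0,0,0]],[-1,[0,0,0.0007],[0,0,0]],[-1,[0,0,0.0007],[0,0,0]],[-1,[0,0,0.0007],[0,0,0]],[-1,[0,0,0.0007],[0,0,0]]]'

```text
t: 17.17
tool_pos: [0.6053, 0.074, 0.0373]
tool_rot: [[-0.974, 0.225, 0.0], [0.225, 0.974, 0.0], [-0.0, 0.0, -1.0]]
ft_force: [-1.9, 1.0, 6.8]
width: -0.002
```

Force has risen above 5 N at the predicted stop (0.0373), so the button is fully down. Lifting off.

Request:
jog_arm --deltas '[[-1,[0,0,-0.003],[0,0,0]],[-1,[0,0,-0.008],[0,0,0]],[-1,[0,0,-0.018],[0,0,0]],[-1,[0,0,-0.033],[0,0,0]],[-1,[0,0,-0.05],[0,0,0]],[-1,[0,0,-0.068],[0,0,0]],[-1,[0,0,-0.085],[0,0,0]],[-1,[0,0,-0.097],[0,0,0]],[-1,[0,0,-0.1],[0,0,0]],[-1,[0,0,-0.1],[0,0,0]]]'

```text
t: 18.0
tool_pos: [0.6056, 0.0737, 0.1378]
tool_rot: [[-0.974, 0.225, 0.001], [0.225, 0.974, 0.0], [-0.001, 0.001, -1.0]]
ft_force: [0.7, 0.9, -0.6]
width: 0.001
```

```bash
python3 - <<'E'
from h import *
s=robot.read_state();print(s["t"],s["tool_pos"],s["ft_force"])
cv2.imwrite("pics/s8.png",robot.get_image("side"))
E
```

```text
18.0 [0.60556093 0.07370607 0.13780247] [ 0.70301239  0.93223018 -0.59979547]
```

View pics/s8.png

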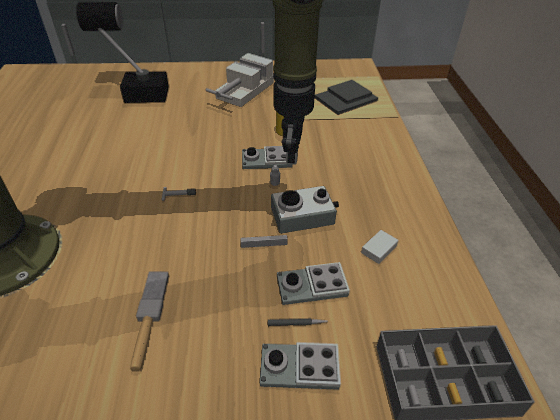

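The picture shows both pressed buttons up again (nest at (251,153), large button at (291,201)). The bystanders are where they were, and the arm is clear.

```bash
python3 -c "
from plant import robot
print(robot.finish_job())"
```

```text
the job is handed in; nothing more can be done
None
```

I pressed and released the button on nest_c, then the large button on the control box, and handed the job in at about 18 s of the 45 s. nest_c is the leftmost nest (+y end); its plate has three holes.

- **Presses:** At the nest button, the tip stopped moving and the force read 8.1 N. At the large button, the force read 6.8 N at the height predicted for its stop. Both readings are above the 5 N that holds a button fully down. They are single end-of-move readings, and the force signal was noisy by about ±0.5–1 N.
- **Final check:** The last side picture shows the nest_c and large buttons up and the visible bystanders in place, with the arm clear. The arm partly hid the oil bottle and the nest_c plate, but nothing suggested either had moved. I judged this by eye and did not measure the plates or bystanders again.
- **Disagreement found:** The fingertips were about 24 mm higher than the reported TCP height. I saw it in the side view, and it was confirmed when the first button made contact lower than expected. I came down on the nest button in small steps while reading the force, then used the measured offset for the large button.
- **Picture budget:** I viewed 10 pictures, crops included, plus one more for the final check.

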